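# Roll a roller to the high point under a dial gauge and set the back stop

## Robot

A 7-joint arm with a two-finger parallel gripper is mounted at the origin on a cart in front of the work surface, level with it; the furniture and walls round the work are solid. World frame = base frame: x ahead of the robot, y to its left, z up, the work surface at z = 0. Lengths are in m, angles in rad, forces in N, time in s.
With the tool pointing down it reaches from about 0.425 to 0.925 m from the base axis. Payload 6.8 kg.
Tool frame: the origin (TCP) lies on the front face of the gripper's body, between the roots of the fingers; the fingertips stand 73 mm ahead of it and the grasp point (between the pads) lies 54 mm ahead of it (env.nose_length is the distance from the TCP to the fingertips, in m); z points along the fingers, y is the line along which they close (so a half turn about z gives the same grasp; the last joint's range is limited). The gripper opens to 85 mm and grips with 20 to 120 N. Pads are 22 mm wide; open, the fingers measure 114 mm over their backs; the gripper's body (76 mm by 85 mm) begins 54 mm behind the grasp point. The pads swing forward as they close: fully open they stand 13 mm farther back than shut.
Start: joints at [1.048, 0.477, 0.022, 1.555, -0.011, 1.109, -0.083], TCP at [0.272, -0.618, 0.304] pointing down, gripper open.
Joint ranges: [-2.96, 2.96], [-0.34, 2.1], [-1.41, 1.46], [0.24, 2.44], [-1.37, 4.51], [0.17, 1.92], [-2.96, 2.96]. Speed limits (rad/s): [2.39, 2.39, 3.14, 3.14, 3.14, 3.14, 3.14].

## Interface

Orientations are given as a unit quaternion [w, x, y, z].
In Python, from cell import env, kin, camera, calibration, job gives the robot as it stands. The module is installed in compiled form; this text tells all that it offers. Calls block until the motion is done:
- env.reach(position, orientation): joint-space move of the TCP to a pose.
- env.movel(position, velocity=0.15, rot=None, stop_force=None): straight line of the TCP; rot=None keeps the orientation; velocity is the mean speed in m/s. With stop_force (N) it stops when the force on the tool has changed by that much, and returns True; else False.
- env.goto_joints(angles): joint-space move.
- env.grip(opening, f_grip=None): finger opening in m; f_grip is the grip in N (None keeps the last); returns when the fingers have stopped.
- env.dwell(seconds).
- kin.inverse_kinematics(position, orientation): joint angles nearest the present ones, or None.
- env.get_state(): the state.
- camera(name): name is "scene" or "side" or "wrist"; returns (picture, depth): 480x640x3 uint8, blue, green, red; 480x640 float32, m along the optical axis (not along the pixel's ray), 0 where there is no reading.
- calibration(name): a dict with "fx", "fy", "cx", "cy" (pixels), "rvec" (rotation vector, rad) and "tvec" (3), from world to camera coordinates, as OpenCV has them. Camera axes: x right, y down, z forward; pixel columns grow to the right and rows downward; lengths in m; the calibration is good to about 2 mm. The wrist camera is an equidistant fisheye: a pixel r from the principal point sees the ray r / f radians off the axis. A picture is of the moment at which its call begins: read the wrist's pose just before it. calibration takes no time and is no camera call; for the wrist camera it gives the pose at the moment of the call.
A pose or a line that the arm cannot do raises env.PlanningError and nothing moves.
- job.job_done(): hands the job in; it is judged then, once.
The state is a dict: "time": time; "qpos": joint angles; "joint_velocities": joint speeds; "joint_torque": joint torques, N m; "tcp_pos": TCP position; "orientation": TCP orientation; "force": force on the tool from outside, world axes, zero at the start; "torque": the same for the moment, N m; "opening": finger opening in m; "gripper_force": force on a finger pad.
Only numpy, scipy, OpenCV 4.12 (cv2) and the standard library are available. Lean on these libraries where they do the work, as an engineer would, in place of code of your own. Each camera call takes 0.05 s, during which the arm holds its last target. There are 200 camera calls.

## Task

Set up the comparator stand with the first roller of the batch: bearing lightly on the roller from above with the fingertips, roll it over the granite, without gripping or lifting it or letting it run free, until it lies exactly under the gauge's spindle (the highest reading), and hold it down there for a second. Then slide the back stop gently up until it just touches the roller, without pushing the roller off that point, so that the other rollers can be checked at the same place. Do not touch the dial gauge and leave everything else on the bench alone.

Things in the scene. Friction and masses are not known exactly. Their poses are not given: they have to be found in the camera images.
- stand: Comparator stand: dark granite plate 240 (x) x 320 (y) x 40 mm on levelling feet. Origin under the plate's middle, 2 to 10 mm above the bench (granite top at z = +40 mm); x away from the robot, y to the back stop. A column at x = +98 mm, to z = 225 mm, carries the gauge, which with its arm fills x > +30, |y| < 50 mm from z = 95 mm up. White line along y = 0: where the roller's axis must come
- spindle_line (a point): Point on the granite top straight below the gauge's spindle (stand frame x = +50, y = 0, z = +40 mm); its axes are the stand's
- spindle (a joint): Lift of the gauge's spindle, m; 0 = hanging. It ends in a 6 mm radius ball, its lowest point 37 mm above the granite when hanging. A roller lifts it from about 12 mm before the line, and most (3 mm, 0.003) with its axis right under it. A light spring (0.7 N) and friction keep the roller where it is left
- roller: Smooth aluminium roller 40 mm thick, 180 mm long plus a 10 mm journal at each end, 0.35 to 0.7 kg on the granite. Origin mid-axis, 20 mm above the granite; x along the axis, y and z turn with it. Hard: press it 4 to 12 N slowly; over 25 N marks it. Moves half as far as a fingertip rolling it, so take short strokes, 15 to 60 mm from its middle toward the robot (clear of the gauge)
- gauge_section (a point): Point on the roller's axis, 72 mm from its middle toward the column: the section that the spindle touches
- stop_face (a point): Point in the middle of the back stop's flat upright face that meets the roller (60 mm wide, 32 mm high), 20 mm above the granite, at stand x = -12 mm; its axes are the stand's
- stop_knob (a point): Centre of the back stop's knurled steel knob (23 mm in diameter, its top 43 mm and its underside 20 mm above the granite), 30 mm behind the face (stand +y) and 31 mm above the granite: push it from its far side (+y)
- dial_gauge: The dial gauge on the arm (57 mm dial facing the robot, its centre 104 mm above the granite at stand x = +50, y = 0) with its spindle; its origin is that of the stand. The robot must not touch it
- spare_roller_1: A like roller waiting in a wooden V-board at the left; origin in its middle. Leave alone
- spare_roller_2: Another like roller waiting in the V-board. Leave alone
- rack: Wooden V-board, 110 x 150 mm, that holds the waiting rollers; origin under its middle. Leave alone
- grease_pot: Pot with a white cap, 49 mm wide, 45 mm tall; origin under its middle. Leave alone
- capacitor_2: Upright can capacitor, 25 mm wide, 40 mm tall; origin under its middle. Leave alone
- motor: Small round motor with two wires, about 37 x 69 mm; origin under its middle. Leave alone
- stop_slide (a joint): Travel of the back stop, m, along the stand's -y, toward the roller: its face is at stand y = 0.085 - value. It slides in a slot, stays where it is left and takes about 3 N to move. At 0.065 it touches a roller that lies under the spindle. More than 10 N against the roller is too much
- back_stop: The back stop itself, a steel block with a knurled knob on top; origin in its face on the granite (stand x = -12 mm), axes the stand's

How it is judged:
By the outcome, as a careful person would: the job done as asked, in the order asked, and still so for the second after the job is handed in, with the robot touching nothing.
It also fails if it takes over 70 s, if anything falls off the work surface, if the arm or the gripper's body presses on something with over 40 N, if the wrist force passes 120 N, or if a joint passes its speed limit or range.

## Working session

There is one attempt and no reset: what is moved stays moved. The work goes in short steps, each a Python script; the robot and the scene stay as the last script left them, time stands still between calls to the robot, and variables do not carry over. Pictures are saved under pics/ and viewed, at most 10 in all, crops included, and the job is handed in when it is done.

```bash
mkdir -p pics; ls; cat > h.py <<'E'
import numpy as np, cv2
from cell import env, kin, camera, calibration, job
def snap(name, fn):
    c=calibration(name); im,d=camera(name); cv2.imwrite('pics/%s.png'%fn,im); np.savez('pics/%s.npz'%fn,im=im,d=d,**{k:np.array(v) for k,v in c.items()}); return im,d,c
def pts(d,c):
    R,_=cv2.Rodrigues(np.array(c['rvec'],float)); t=np.array(c['tvec'],float).ravel()
    v,u=np.mgrid[0:480,0:640]
    P=np.stack([(u-c['cx'])/c['fx']*d,(v-c['cy'])/c['fy']*d,d],-1)
    return (P-t)@R
E
python3 - <<'E'
from h import *
print(env.get_state(), env.nose_length)
for n in('scene','side'):
    im,d,c=snap(n,n+'0'); print(n,c)
E
```

```text
pics
{'time': 0.0, 'qpos': array([ 1.04790945,  0.47779522,  0.02234433,  1.55644259, -0.01151592,
        1.10930132, -0.0831327 ]), 'joint_velocities': array([ 2.41044844e-04,  6.66514286e-04, -4.36276811e-04, -4.41622417e-04,
       -1.17119810e-03,  1.64492698e-04,  4.99487545e-05]), 'joint_torque': array([-2.12438777e-04, -5.96443534e+01,  1.60789009e+00, -2.81196696e+01,
        1.24652154e-02,  9.27776797e-03,  2.43896892e-05]), 'tcp_pos': array([ 0.2718339 , -0.61734491,  0.3029327 ]), 'orientation': array([-8.75016673e-04,  9.78572836e-01,  2.05898951e-01, -2.46952249e-04]), 'force': array([ 0.29849354, -0.26917352,  0.38367446]), 'torque': array([-0.04366546,  0.00842252, -0.02143175]), 'gripper_force': 0.0, 'opening': 0.08557044194357062} 0.0726
scene {'fx': 518.3072251164378, 'fy': 518.3072251164378, 'cx': 317.6042400580214, 'cy': 244.7148501691294, 'rvec': array([ 1.78628852, -1.08278283,  0.64885263]), 'tvec': array([-0.26508018,  0.27640388,  0.65223936])}
side {'fx': 506.9710602126451, 'fy': 506.9710602126451, 'cx': 327.84463677253416, 'cy': 241.6981103341696, 'rvec': array([ 0.10261536, -2.58928085,  1.67125434]), 'tvec': array([0.53126134, 0.07903572, 1.06837908])}
```

View pics/scene0.png

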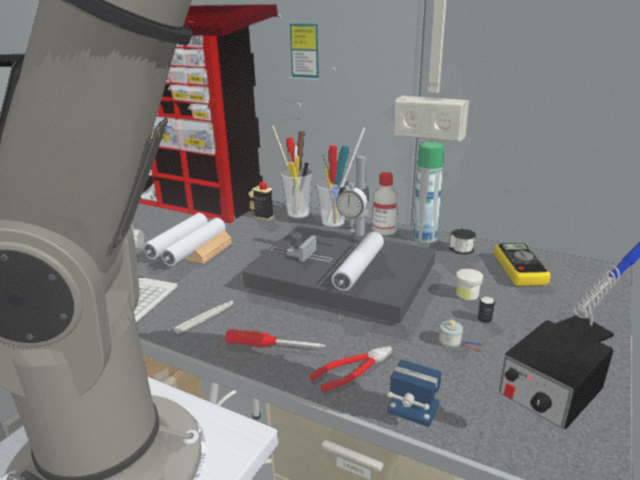

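View pics/side0.png

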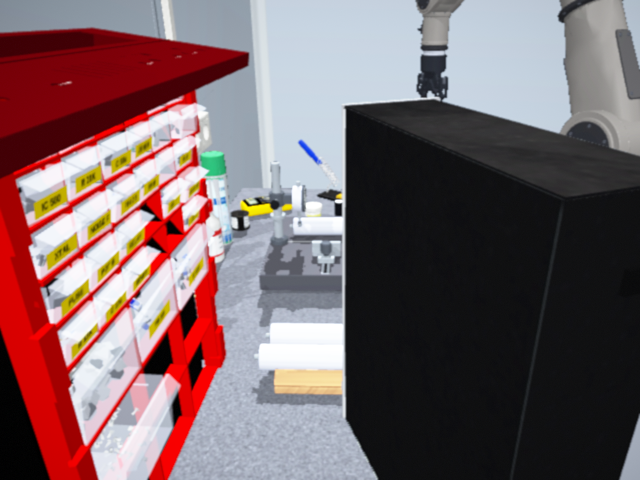

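The scene picture shows the granite plate (about 247–435 × 230–315), the roller lying to the right of the line (from (340,280) to (375,240)), the stop at (303,247) and the gauge at (352,203). I'll measure from the depth image.

```bash
python3 - <<'E'
from h import *
z=np.load('pics/scene0.npz'); c={k:z[k] for k in z}; P=pts(z['d'],c); im=z['im']
m=np.zeros((480,640),bool); m[190:330,230:450]=True; m&=z['d']>0
Q=P[m]; C=im[m]
zz=Q[:,2]; h,e=np.histogram(zz,np.arange(-.01,.12,.002)); print([(round(a,3),b) for a,b in zip(e,h)])
zt=e[np.argmax(np.where((e>.035)&(e<.055),h,0)[:len(h)] if 0 else np.where((e[:-1]>.036)&(e[:-1]<.054),h,0))]+.001
print('ztop',zt)
top=(abs(Q[:,2]-zt)<.004)&(Q[:,0]>.3)
r=cv2.minAreaRect(Q[top][:,:2].astype(np.float32)*1000); print(r, Q[top].mean(0))
# ortho map, colour picture & height
S=2000.;x0,y0=r[0][0]/1000-.2,r[0][1]/1000-.2
o=np.zeros((800,800,3),np.uint8)
order=np.argsort(zz)
u=((y0+.4-Q[:,1])*1500).astype(int);v=((x0+.4-Q[:,0])*1500).astype(int)
o=np.zeros((600,600,3),np.uint8)
for i in order:
    if 0<=u[i]<600 and 0<=v[i]<600: cv2.circle(o,(int(u[i]),int(v[i])),2,tuple(int(k) for k in C[i]),-1)
cv2.imwrite('pics/ortho.png',o); print('u=(%f-y)*1500 v=(%f-x)*1500'%(y0+.4,x0+.4))
E
```

```text
[(np.float64(-0.01), np.int64(0)), (np.float64(-0.008), np.int64(2)), (np.float64(-0.006), np.int64(20)), (np.float64(-0.004), np.int64(72)), (np.float64(-0.002), np.int64(2524)), (np.float64(0.0), np.int64(7474)), (np.float64(0.002), np.int64(1321)), (np.float64(0.004), np.int64(176)), (np.float64(0.006), np.int64(138)), (np.float64(0.008), np.int64(132)), (np.float64(0.01), np.int64(181)), (np.float64(0.012), np.int64(272)), (np.float64(0.014), np.int64(291)), (np.float64(0.016), np.int64(298)), (np.float64(0.018), np.int64(307)), (np.float64(0.02), np.int64(331)), (np.float64(0.022), np.int64(318)), (np.float64(0.024), np.int64(315)), (np.float64(0.026), np.int64(311)), (np.float64(0.028), np.int64(304)), (np.float64(0.03), np.int64(351)), (np.float64(0.032), np.int64(330)), (np.float64(0.034), np.int64(319)), (np.float64(0.036), np.int64(289)), (np.float64(0.038), np.int64(315)), (np.float64(0.04), np.int64(296)), (np.float64(0.042), np.int64(351)), (np.float64(0.044), np.int64(2170)), (np.float64(0.046), np.int64(4974)), (np.float64(0.048), np.int64(529)), (np.float64(0.05), np.
[... 668 characters left out ...]
4(0.088), np.int64(116)), (np.float64(0.09), np.int64(81)), (np.float64(0.092), np.int64(82)), (np.float64(0.094), np.int64(80)), (np.float64(0.096), np.int64(74)), (np.float64(0.098), np.int64(83)), (np.float64(0.1), np.int64(71)), (np.float64(0.102), np.int64(69)), (np.float64(0.104), np.int64(51)), (np.float64(0.106), np.int64(51)), (np.float64(0.108), np.int64(44)), (np.float64(0.11), np.int64(41)), (np.float64(0.112), np.int64(36)), (np.float64(0.114), np.int64(37)), (np.float64(0.116), np.int64(30))]
ztop 0.047
((653.9570922851562, 61.31346130371094), (464.0462646484375, 556.7197875976562), 2.477327585220337) [ 0.54629609 -0.06913241  0.04651637]
u=(0.261313-y)*1500 v=(0.853957-x)*1500
```

View pics/ortho.png

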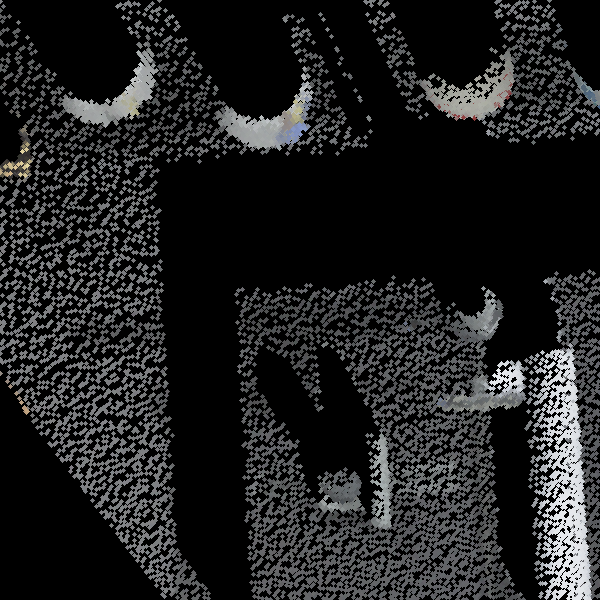

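The ortho view shows the plate's left edge at u≈240–250 and far edge at v≈285, the stop face at u≈382 and the roller at u≈530–590, all yawed by about 3°. Next I'll fit these numerically.

```bash
python3 - <<'E'
from h import *
from scipy.optimize import least_squares
z=np.load('pics/scene0.npz'); c={k:z[k] for k in z}; P=pts(z['d'],c)
top=((abs(P[...,2]-.0465)<.003)&(z['d']>0)); top[:225]=0; top[320:]=0; top[:,:240]=0; top[:,440:]=0
top=cv2.morphologyEx(top.astype(np.uint8),cv2.MORPH_OPEN,np.ones((3,3)))
n,l,s,_=cv2.connectedComponentsWithStats(top); k=1+np.argmax(s[1:,4]); Q=P[l==k]; print(s[k],np.median(Q[:,2]))
r=cv2.minAreaRect((Q[:,:2]*1000).astype(np.float32)); print(r)
a=np.deg2rad(r[2]); a=(a+np.pi/4)%(np.pi/2)-np.pi/4
ctr=np.array(r[0])/1000
print('yaw',np.rad2deg(a))
# plane tilt
A=np.c_[Q[:,:2]-ctr,np.ones(len(Q))]; print('plane',np.linalg.lstsq(A,Q[:,2],rcond=None)[0])
ex=np.array([np.cos(a),np.sin(a)]);ey=np.array([-np.sin(a),np.cos(a)])
V=(P[...,:2]-ctr); X=V@ex; Y=V@ey; zt=np.median(Q[:,2]); H=P[...,2]-zt
ok=(z['d']>0)&(abs(X)<.13)&(abs(Y)<.17)
# roller
m=ok&(H>.008)&(H<.045)&(Y<-.0)&(X<.06); m[:230]=0
x,y,h=X[m],Y[m],H[m]
f=lambda p:np.hypot(y-p[0]-p[1]*x,h-.02-p[2])-.02
s=least_squares(f,[np.median(y),0,0],loss='soft_l1',f_scale=.001); print('roller y0,slope,dz',s.x,'n',m.sum(),'x range',np.percentile(x,[0,1,99,100]),'res',np.std(s.fun))
# column
m=ok&(H>.12)&(X>.07); print('col',X[m].min() if m.any() else 0,np.median(Y[m]))
# stop
m=ok&(H>.004)&(H<.05)&(Y>.02)&(X<.06)&(X>-.1)
x,y,h=X[m],Y[m],H[m]
b=(abs(h-.016)<.012); hh,e=np.histogram(y[b],np.arange(.02,.16,.002)); print('stop y',[(round(i,3),j) for i,j in zip(e,hh) if j])
f=b&(y<e[np.argmax(hh)]+.004); print('face x',np.percentile(x[f],[1,99]),np.median(y[f]))
k=h>.036; print('knob top',k.sum(),x[k].min(),x[k].max(),y[k].min(),y[k].max(),h[k].max())
# white line
g=z['im'].min(-1); w=(l==1); 
ww=ok&(abs(H)<.004)&(g>130)&(abs(Y)<.04); print('line',ww.sum(),np.median(X[ww]) if ww.any() else 0,np.median(Y[ww]) if ww.any() else 0)
E
```

```text
[ 244  225  191   82 7283] 0.046512183866484834
((549.4549560546875, -60.90226745605469), (245.01483154296875, 320.05914306640625), 2.80444073677063)
yaw 2.8044407367706286
plane [0.00182538 0.00043071 0.04654835]
roller y0,slope,dz [-0.04415091  0.01816777 -0.00037176] n 1271 x range [-0.12343103 -0.11838793  0.05716951  0.059535  ] res 0.0043234350820015675
col 0.08469487282464311 -0.0021038825299584682
stop y [(np.float64(0.062), np.int64(1)), (np.float64(0.064), np.int64(60)), (np.float64(0.066), np.int64(87)), (np.float64(0.068), np.int64(10)), (np.float64(0.07), np.int64(10)), (np.float64(0.072), np.int64(8)), (np.float64(0.074), np.int64(9)), (np.float64(0.082), np.int64(3)), (np.float64(0.084), np.int64(10)), (np.float64(0.086), np.int64(8)), (np.float64(0.088), np.int64(12)), (np.float64(0.09), np.int64(12)), (np.float64(0.092), np.int64(14)), (np.float64(0.094), np.int64(7)), (np.float64(0.096), np.int64(10)), (np.float64(0.098), np.int64(6)), (np.float64(0.1), np.int64(9)), (np.float64(0.102), np.int64(12)), (np.float64(0.104), np.int64(6)), (np.float64(0.106), np.int64(8)), (np.float64(0.108), np.int64(7)), (np.float64(0.11), np.int64(1))]
face x [-0.0425367   0.01638574] 0.0662175032109862
knob top 68 -0.023161860305180807 -0.004322740315571105 0.0839059854503653 0.10783924516656557 0.044212572300997975
line 19 -0.014450235481393008 0.027884583587358094
```

```bash
cat >> h.py <<'E'
from scipy.spatial.transform import Rotation as Ro
C0=np.array([.5495,-.0609]); YAW=np.deg2rad(2.80); ZT=.0465
def W(x,y,h=0,C=None,yaw=None):
    C=C0 if C is None else C; a=YAW if yaw is None else yaw
    return np.array([C[0]+np.cos(a)*x-np.sin(a)*y, C[1]+np.sin(a)*x+np.cos(a)*y, ZT+h])
def q(k):  # tool down; angle of tool x axis relative to stand x
    f=(YAW+k)/2; return np.array([0,np.cos(f),np.sin(f),0])
E
python3 - <<'E'
from h import *
c=calibration('wrist');R,_=cv2.Rodrigues(c['rvec']);cam=-R.T@c['tvec'];s=env.get_state()
o=s['orientation'];T=Ro.from_quat([o[1],o[2],o[3],o[0]]).as_matrix()
print(c['fx'],c['cx'],c['cy'],'cam in tool',T.T@(cam-s['tcp_pos']),'axes',(T.T@R.T).round(3))
for k in (np.pi/2,-np.pi/2,0,np.pi): print(k,kin.inverse_kinematics(W(-.06,-.05,.2),q(k)),kin.inverse_kinematics(W(-.012,.13,.12),q(k)))
E
```

```text
371.64829954431775 315.65962786423546 232.74807204380983 cam in tool [ 0.08408505  0.00036005 -0.06985467] axes [[-0.001 -0.945 -0.326]
 [ 1.    -0.002  0.   ]
 [-0.001 -0.326  0.945]]
1.5707963267948966 [ 0.5111637   0.30685847 -0.48159808  1.98822874  0.18138408  0.88770136
 -0.01744574] [ 0.20968476  0.4902142  -0.57047314  1.97520938  0.3701956   0.77925912
 -0.52593277]
-1.5707963267948966 [-0.8256335   0.59954612  1.28773315  2.06461918 -0.69316792  1.01208137
 -2.27151136] [-1.08816015  0.87293041  1.26718584  2.05564555 -1.00751385  1.04469701
 -2.39195332]
0 [ 0.30206549  0.27945144 -0.23301272  2.00171469  0.08347428  0.86932622
 -1.49808337] [ 0.06197136  0.45583249 -0.38153937  1.98503055  0.24431004  0.74454728
 -1.98703175]
3.141592653589793 [ 0.70163133  0.35112722 -0.71640069  1.976707    0.28878713  0.91588547
  1.45690158] [ 0.34679965  0.54027468 -0.75376901  1.96657519  0.49850332  0.82757995
  0.9357788 ]
```

```bash
python3 - <<'E'
from h import *
env.reach(W(-.115,-.01,.235),q(np.pi))
im,d,c=snap('wrist','w1'); s=env.get_state(); print(s['time'],s['tcp_pos'],s['qpos'],s['force'])
cv2.imwrite('pics/w1f.png',cv2.rotate(im,cv2.ROTATE_180))
E
```

```text
2.1833 [ 0.43531501 -0.07730787  0.28150362] [ 0.72495694  0.18906835 -0.75559988  2.07085422  0.16041941  0.9384138
  1.50061411] [0.37225159 0.59106006 0.37715673]
```

View pics/w1f.png

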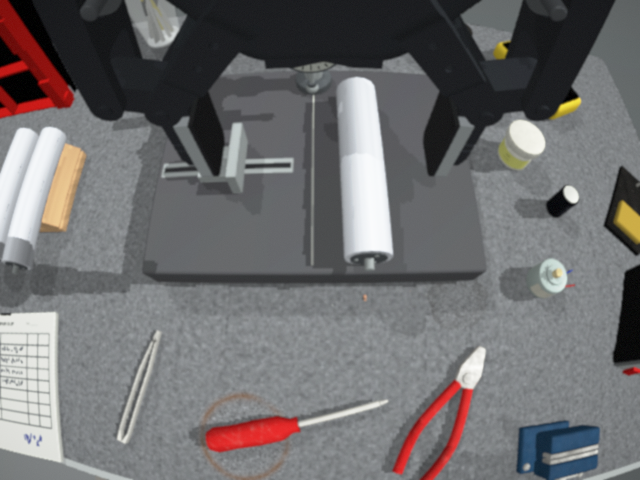

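Rotated wrist view: white line from (313,97) to (312,265), roller axis from (356,85) to (370,258), front top edge of the plate from (147,268) to (484,268), and the stop face at column ~243. The gripper hides the dial.

```bash
cat >> h.py <<'E'
def ray(c,u,v,z):  # unflipped pixel -> world at height z (fisheye)
    R,_=cv2.Rodrigues(np.array(c['rvec'],float)); cam=-R.T@np.array(c['tvec'],float).ravel()
    a=np.array([u-c['cx'],v-c['cy']]); r=np.hypot(*a); t=r/float(c['fx'])
    dd=R.T@np.array([*(a/max(r,1e-9)*np.sin(t)),np.cos(t)])
    return cam+dd*(z-cam[2])/dd[2]
def loc(p): 
    v=p[:2]-C0; return np.array([np.cos(YAW)*v[0]+np.sin(YAW)*v[1],-np.sin(YAW)*v[0]+np.cos(YAW)*v[1]])*1000
E
python3 - <<'E'
from h import *
z=np.load('pics/w1.npz'); c={k:z[k] for k in z}
f=cv2.rotate(z['im'],cv2.ROTATE_180); g=f.astype(int).sum(-1)
# line: subpixel per row
L=[]
for v in range(105,262,6):
    row=g[v,300:326].astype(float)-np.median(g[v,300:326]); row[row<row.max()*.4]=0; u=300+(row*np.arange(26)).sum()/row.sum()
    L.append(loc(ray(c,639-u,479-v,ZT)))
L=np.array(L); pl=np.polyfit(L[:,0],L[:,1],1); print('line y=',pl, 'x range',L[:,0].min(),L[:,0].max(),'std',np.std(L[:,1]-np.polyval(pl,L[:,0])))
for u,v in((147,268),(484,268)): print('front corner',loc(ray(c,639-u,479-v,ZT)))
# roller: silhouettes -> axis; edges of bright per row
w=cv2.inRange(f,(150,150,150),(255,255,255)); A=[]
for v in range(90,246,6):
    k=np.where(w[v,325:410])[0]+325; A.append((v,k.min(),k.max()))
    
R,_=cv2.Rodrigues(c['rvec']); cam=-R.T@c['tvec']; cl=loc(cam)/1000; ch=cam[2]-ZT
M=[]
for v,a,b in A:
    ang=[]; xs=[]
    for u in(a-.5,b+.5):
        p=loc(ray(c,639-u,479-v,ZT+.02))/1000; ang.append(np.arctan2(p[1]-cl[1],ch-.02)); xs.append(p[0])
    m=np.mean(ang); M.append((np.mean(xs)*1000,(cl[1]+(ch-.02)*np.tan(m))*1000,np.hypot((ch-.02),(ch-.02)*np.tan(m))*np.sin((max(ang)-min(ang))/2)*1000))
M=np.array(M); print(M[::4].round(1)); pr=np.polyfit(M[:,0],M[:,1],1); print('roller',pr)
for u,v in((370,262),(354,84)): print('end',loc(ray(c,639-u,479-v,ZT+.02)))
for v in (140,160,180): print('face top?',loc(ray(c,639-243,479-v,ZT+.032)))
E
```

```text
line y= [-0.01290249  1.57367594] x range -107.04694684487782 64.37584349458338 std 1.320160578698602
front corner [-114.36574098  150.68610638]
front corner [-115.07993391 -157.41367012]
[[ 68.5 -47.6  17.9]
 [ 35.8 -47.7  18. ]
 [  6.4 -48.   18.2]
 [-20.4 -47.   18.9]
 [-45.2 -47.1  19.6]
 [-68.3 -48.1  19.5]
 [-90.  -48.   19.8]]
roller [ 4.08467077e-03 -4.75097066e+01]
end [-114.12726306  -49.0134704 ]
end [ 77.03625285 -43.93482766]
face top? [-2.85443111 60.79099309]
face top? [-24.60424549  58.57290513]
face top? [-44.89282082  56.63862006]
```

```bash
cat >> h.py <<'E'
XF=-.057
def fz(): return env.get_state()['force'].copy()
def press(y, x=None, hs=.120, target=6.5):
    """come down on the roller at stand y; returns TCP height above granite and the free-air fz"""
    x=XF if x is None else x
    env.movel(W(x,y,hs),velocity=.1); env.dwell(.1); f0=fz()
    hit=env.movel(W(x,y,.098),velocity=.012,stop_force=4)
    h=env.get_state()['tcp_pos'][2]-ZT; env.dwell(.1)
    return hit,h,f0
def adjust(y,h,f0,target=7,x=None):
    x=XF if x is None else x
    f=fz()[2]-f0[2]; 
    return f
def stroke(y0,dy,h,f0,step=.004,vel=.012,target=7,gain=2e-5,x=None):
    x=XF if x is None else x
    n=max(1,int(np.ceil(abs(dy)/step))); log=[]
    for i in range(1,n+1):
        f=fz()-f0; log.append(f.round(1).tolist())
        h+=np.clip((f[2]-target)*gain,-2e-4,2e-4)
        env.movel(W(x,y0+dy*i/n,h),velocity=vel)
    f=fz()-f0; log.append(f.round(1).tolist())
    return h,log
E
python3 - <<'E'
from h import *
env.grip(.015,20)
env.reach(W(XF,-.052,.16),q(np.pi/2))
hit,h,f0=press(-.052); print(hit,h,f0.round(2),(fz()-f0).round(2),env.get_state()['time'],env.get_state()['opening'])
if hit:
    h,log=stroke(-.052,.008,h,f0,step=.002); print(h,log)
    env.dwell(.1); s=env.get_state(); print(s['time'],loc(s['tcp_pos']),s['tcp_pos'][2]-ZT,(fz()-f0).round(2))
E
```

```text
True 0.11181785004595034 [ 0.22  0.46 -0.61] [-1.72 -0.96  6.77] 5.8667 0.015057852161219512
0.11168619073228052 [[-1.7, -1.0, 6.8], [-0.3, -0.6, 4.0], [0.1, -0.3, 4.8], [-1.3, 0.2, 5.9], [-1.2, -0.4, 6.7]]
7.2417 [-56.97987498 -43.8345846 ] 0.11181909932501242 [-1.09 -0.3   5.81]
```

```bash
python3 - <<'E'
from h import *
h=.11169; f0=np.array([.22,.46,-.61])
h,log=stroke(-.044,.020,h,f0,step=.004,vel=.015); print(h,log)
env.dwell(.2); env.movel(W(XF,-.024,h+.012),velocity=.03)
yr=-.046+.014   # roller estimate
hit,h,f0=press(yr-.007,hs=.120); print(hit,h,(fz()-f0).round(1))
if hit:
    h,log=stroke(yr-.007,.028,h,f0,vel=.015); print(h,log)
    env.dwell(.2); env.movel(W(XF,yr+.021,h+.012),velocity=.03); 
im,d,c=snap('wrist','w2'); snap('scene','s2')
print(env.get_state()['time'])
a=cv2.rotate(im,cv2.ROTATE_90_CLOCKWISE); cv2.imwrite('pics/w2f.png',a)
E
```

```text
0.1116593481896552 [[-1.1, -0.3, 5.8], [-2.0, -0.7, 6.4], [-1.7, 0.1, 7.0], [-2.0, -0.7, 6.7], [-2.8, -0.1, 7.6], [-2.3, 0.2, 6.1]]
True 0.11179464875494292 [-1.6  0.2  5.8]
0.11167265972553521 [[-1.6, 0.2, 5.8], [-1.4, -0.0, 4.6], [-2.3, -0.4, 5.8], [-2.8, 0.4, 5.7], [-3.6, 0.5, 6.8], [-2.5, 0.1, 7.2], [-2.6, -0.4, 7.0], [-2.5, -0.3, 6.9]]
15.2417
```

View pics/w2f.png

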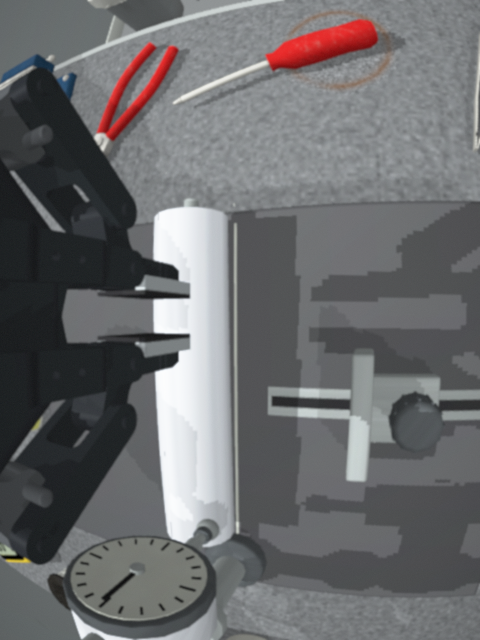

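The dial, needle, roller and white line are all in view: the line is at column ~236, the roller spans columns 155–232, and the needle points to (103,605) from its centre at (137,568). Next I'll fit the roller against the line with the wrist depth.

```bash
cat >> h.py <<'E'
from scipy.optimize import least_squares
def wcloud(d,c):
    R,_=cv2.Rodrigues(np.array(c['rvec'],float)); t=np.array(c['tvec'],float).ravel()
    v,u=np.mgrid[0:480,0:640]; a=u-c['cx'];b=v-c['cy'];r=np.hypot(a,b)+1e-9; k=np.tan(r/c['fx'])/r
    P=np.stack([a*k*d,b*k*d,d],-1); return (P-t)@R
def analyse(im,d,c,yg,wrist=True):
    P=(wcloud if wrist else pts)(d,c); V=P[...,:2]-C0
    X=np.cos(YAW)*V[...,0]+np.sin(YAW)*V[...,1]; Y=-np.sin(YAW)*V[...,0]+np.cos(YAW)*V[...,1]; H=P[...,2]-ZT
    ok=d>0; out={}
    g=ok&(abs(H)<.006)&(abs(X)<.11)&(abs(Y)<.15); z0=np.median(H[g]); out['z0']=z0*1e3; H=H-z0
    m=ok&(H>.006)&(H<.042)&(abs(Y-yg)<.026)&(X<.04)&(X>-.105)&((X<XF-.035)|(X>XF+.035))
    x,y,h=X[m],Y[m],H[m]
    s=least_squares(lambda p:np.hypot(y-p[0]-p[1]*(x-.05),h-.02-p[2])-.02,[yg,0,0],loss='soft_l1',f_scale=.0007)
    out['roller y@50,slope,dz']=(s.x*[1e3,1,1e3]).round(3); out['n']=m.sum()
    gr=im.astype(int).sum(-1); bl=cv2.blur(gr.astype(np.float32),(9,9))
    w=ok&(abs(H)<.005)&(abs(Y)<.012)&(X>-.1)&(X<.08)&(Y>yg+.021)&(gr>bl+60)
    if w.sum()>20:
        p=np.polyfit(X[w]-.05,Y[w],1); 
        for _ in range(3):
            e=abs(Y[w]-np.polyval(p,X[w]-.05))<.0015; p=np.polyfit(X[w][e]-.05,Y[w][e],1)
        out['line y@50,slope']=(p*[1,1e3]).round(3)[::-1]; out['nl']=w.sum()
    m=ok&(H>.004)&(H<.031)&(X>-.042)&(X<.018)&(Y>max(yg+.021,.01))&(Y<.095)
    if m.sum()>20:
        hh,e=np.histogram(Y[m],np.arange(0,.1,.001)); k=e[np.argmax(hh)]; mm=m&(abs(Y-k)<.003); out['stop']=np.median(Y[mm])*1e3,mm.sum()
    k=ok&(H>.036)&(H<.05)&(abs(X+.012)<.025)&(Y>yg+.03); 
    if k.sum(): out['knob']=(np.r_[X[k].min(),X[k].max(),Y[k].min(),Y[k].max()]*1e3).round(1)
    return out
E
python3 - <<'E'
from h import *
for n,w,y in(('w1',1,-.046),('w2',1,-.017),('s2',0,-.017),('scene0',0,-.044)):
    z=np.load('pics/%s.npz'%n); c={k:z[k] for k in z}; print(n,analyse(z['im'],z['d'],c,y,w))
E
```

```text
w1 {'z0': np.float64(-1.229483062180424), 'roller y@50,slope,dz': array([-4.5207e+01,  1.8000e-02, -3.0700e-01]), 'n': np.int64(2986), 'line y@50,slope': array([-1.2  ,  0.002]), 'nl': np.int64(318), 'stop': (np.float64(64.45657206503478), np.int64(431))}
w2 {'z0': np.float64(-1.1540360468028505), 'roller y@50,slope,dz': array([-16.719,   0.018,  -0.229]), 'n': np.int64(9995), 'stop': (np.float64(82.7850535617684), np.int64(770)), 'knob': array([-23.1,   1.5,  82.5, 106.9])}
s2 {'z0': np.float64(0.0804249102565914), 'roller y@50,slope,dz': array([-14.909,   0.018,  -0.296]), 'n': np.int64(419), 'stop': (np.float64(66.26265222885249), np.int64(168)), 'knob': array([-25.8,  -3.5,  83.6, 106.3])}
scene0 {'z0': np.float64(0.06557751523717653), 'roller y@50,slope,dz': array([-4.3064e+01,  2.2000e-02, -2.8900e-01]), 'n': np.int64(420), 'stop': (np.float64(66.1926252042838), np.int64(169)), 'knob': array([-23.2,  -4.4,  83.9, 107.8])}
```

```bash
python3 - <<'E'
from h import *
hit,h,f0=press(-.0265); print(hit,h,(fz()-f0).round(1))
if hit:
    h,log=stroke(-.0265,.026,h,f0,vel=.015); print(h,log[-2:],f0.tolist())
im,d,c=snap('wrist','w3'); print(env.get_state()['time'])
import h as H
src=open('h.py').read().replace("(Y>yg+.021)&(gr>bl","(Y>yg+.003)&(gr>bl").replace("abs(H)<.005)&(abs(Y)<.012","abs(H)<.004)&(abs(Y)<.012"); open('h.py','w').write(src)
E
python3 - <<'E'
from h import *
for n,w,y in(('w2',1,-.017),('w3',1,-.0035)):
    z=np.load('pics/%s.npz'%n); c={k:z[k] for k in z}; print(n,analyse(z['im'],z['d'],c,y,w))
a=cv2.rotate(z['im'],cv2.ROTATE_90_CLOCKWISE); cv2.imwrite('pics/w3f.png',cv2.resize(a[400:640,0:300],None,fx=2.4,fy=2.4,interpolation=cv2.INTER_CUBIC))
E
```

```text
True 0.11170744709447929 [-0.5 -0.9  7.7]
0.11163711402376712 [[-3.6, -0.5, 7.7], [-2.1, 0.8, 8.5]] [-0.07753131084576782, 0.11504181257193537, -0.24714849588623217]
19.5
w2 {'z0': np.float64(-1.1540360468028505), 'roller y@50,slope,dz': array([-16.719,   0.018,  -0.229]), 'n': np.int64(9995), 'line y@50,slope': array([-0.769,  0.003]), 'nl': np.int64(747), 'stop': (np.float64(82.7850535617684), np.int64(770)), 'knob': array([-23.1,   1.5,  82.5, 106.9])}
w3 {'z0': np.float64(-1.1543490645556895), 'roller y@50,slope,dz': array([-3.69 ,  0.018, -0.251]), 'n': np.int64(11116), 'stop': (np.float64(74.82516868205605), np.int64(768)), 'knob': array([-23.2,   1.4,  82.8, 106.7])}
```

View pics/w3f.png

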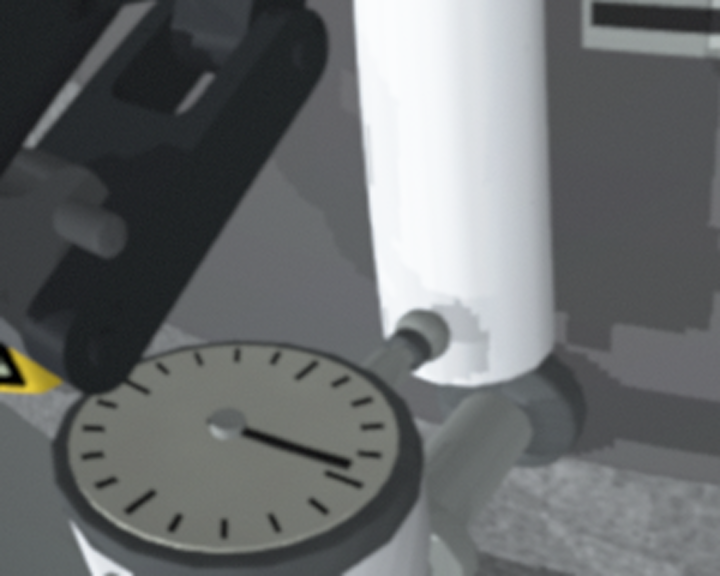

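The needle now sits about half a tick before the lower-right long tick. The depth fits put the roller 2.9 mm short of the line, so I'll roll in small steps and read the needle.

```bash
python3 - <<'E'
from h import *
h=.111637; f0=np.array([-.08,.12,-.25]); y=-.0005; ims=[]
for i,dy in enumerate((.0048,.0012,.0012)):
    h,log=stroke(y,dy,h,f0,step=.0025,vel=.01); y+=dy; env.dwell(.15)
    im,d,c=snap('wrist','w4_%d'%i)
    print(y,h,log[-1],analyse(im,d,c,-.001)['roller y@50,slope,dz'])
    a=cv2.rotate(im,cv2.ROTATE_90_CLOCKWISE)[530:640,10:190]; ims.append(cv2.resize(a,None,fx=2.2,fy=2.2,interpolation=cv2.INTER_CUBIC))
z=np.load('pics/w3.npz')['im']; a=cv2.rotate(z,cv2.ROTATE_90_CLOCKWISE)[530:640,10:190]; ims.insert(0,cv2.resize(a,None,fx=2.2,fy=2.2,interpolation=cv2.INTER_CUBIC))
cv2.imwrite('pics/dials.png',np.vstack([np.hstack(ims[:2]),np.hstack(ims[2:])])); print(env.get_state()['time'])
E
```

```text
0.0043 0.11166193213028427 [-2.9, -0.1, 7.3] [-1.304  0.018 -0.254]
0.0055 0.11167191052547187 [-3.3, -1.0, 7.8] [-0.702  0.018 -0.255]
0.006699999999999999 0.11166663095481706 [-2.6, 0.1, 7.1] [-0.111  0.018 -0.242]
21.4167
```

View pics/dials.png

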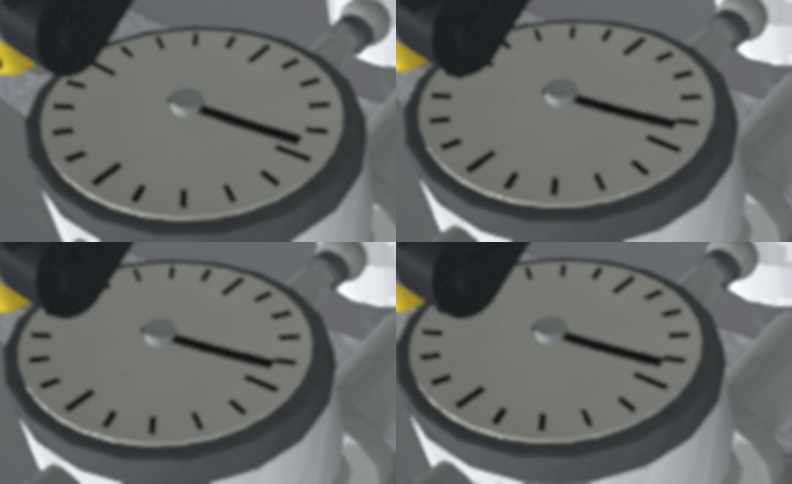

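```bash
python3 - <<'E'
from h import *
for n,yr in(('w1',-45.2),('w2',-16.72),('w3',-3.69),('w4_2',-.11)):
    z=np.load('pics/%s.npz'%n); c={k:z[k] for k in z}; im=z['im']; d=z['d']
    P=wcloud(d,c); V=P[...,:2]-C0
    X=np.cos(YAW)*V[...,0]+np.sin(YAW)*V[...,1]; Y=-np.sin(YAW)*V[...,0]+np.cos(YAW)*V[...,1]; H=P[...,2]-ZT+.00116
    o=[n]
    # line by ray casting on the granite plane at camera-consistent height
    gr=im.astype(np.float32).sum(-1); bl=cv2.blur(gr,(11,11))
    w=(d>0)&(abs(H)<.004)&(abs(Y)<.006)&(X>-.1)&(X<.08)&(gr>bl+60)&(Y>yr/1e3+.01)
    v,u=np.where(w)
    if len(v)>50:
        L=np.array([loc(ray(c,a,b,ZT-.00116)) for a,b in zip(u,v)]); p=np.polyfit(L[:,0]-50,L[:,1],1)
        for _ in range(4):
            e=abs(L[:,1]-np.polyval(p,L[:,0]-50))<1; p=np.polyfit(L[e,0]-50,L[e,1],1)
        o+=['line',p.round(3),e.sum()]
    # spindle ball: above roller
    s=(d>0)&(abs(X-.05)<.014)&(abs(Y)<.014)&(H>.0385)&(H<.058)&(np.hypot(Y-yr/1e3,H-.02)>.0215)
    if s.sum()>10:
        x,y,h=X[s],Y[s],H[s]; b=h<.048
        o+=['spindle',s.sum(),'x',x.min().round(4),x.max().round(4),'y',y.min().round(4),y.max().round(4),'h',h.min().round(4)]
        f=least_squares(lambda p:np.where(h<p[3],np.sqrt((x-p[0])**2+(y-p[1])**2+(h-p[3])**2)-.006,0),[.05,0,0,.046],loss='soft_l1',f_scale=.0005); o+=[(f.x*1e3).round(2)]
    print(*o)
E
```

```text
w1 line [ 1.000e-03 -1.038e+00] 316 spindle 139 x 0.0442 0.0538 y -0.0061 0.0043 h 0.0394 [37.96  0.43 67.75 39.21]
w2 line [ 0.003 -0.829] 778 spindle 481 x 0.0451 0.056 y -0.0114 0.0058 h 0.0386 [-5.89 24.95 67.57 33.78]
w3 spindle 498 x 0.0453 0.0623 y -0.0059 0.0071 h 0.0391 [55.16  1.41  0.   40.39]
w4_2 spindle 481 x 0.0451 0.0581 y -0.0059 0.0069 h 0.0404 [51.87 -1.01  0.71 45.55]
```

The white line and the spindle both come out at y ≈ −0.9 in this frame, and the roller at ≈ −0.3, so it is about 0.55 mm too far. I'll roll it back by that much, hold, release, and bring the fingers behind the knob.

```bash
python3 - <<'E'
from h import *
h=.11167; f0=np.array([-.08,.12,-.25]); y=.0067
h,log=stroke(y,-.0011,h,f0,step=.0006,vel=.006); y-=.0011; env.dwell(.3); print(log,(fz()-f0).round(1))
env.dwell(1.2); im,d,c=snap('wrist','w5'); print('held',analyse(im,d,c,-.001)['roller y@50,slope,dz'],(fz()-f0).round(1))
env.movel(W(XF,y,h+.003),velocity=.01); env.movel(W(XF,y,.17),velocity=.1)
im,d,c=snap('wrist','w6'); print('free',analyse(im,d,c,-.001))
env.movel(W(-.027,.125,.17),velocity=.12); env.movel(W(-.027,.125,.0985),velocity=.06); env.dwell(.2)
f0=fz(); hit=env.movel(W(-.027,.108,.0985),velocity=.01,stop_force=1.8); s=env.get_state()
print(hit,loc(s['tcp_pos']),s['tcp_pos'][2]-ZT,(fz()-f0).round(2),f0.round(2),s['time'])
im,d,c=snap('wrist','w7'); print(analyse(im,d,c,-.001))
cv2.imwrite('pics/w7f.png',cv2.rotate(im,cv2.ROTATE_90_CLOCKWISE))
E
```

```text
[[-3.1, -0.2, 7.3], [-3.3, -0.1, 7.1], [-1.9, 0.4, 6.9]] [-2.5  0.5  7.3]
held [-0.602  0.018 -0.255] [-2.6  0.1  7.5]
free {'z0': np.float64(-1.1424818619529264), 'roller y@50,slope,dz': array([-0.604,  0.018, -0.269]), 'n': np.int64(6975), 'stop': (np.float64(74.81212285765892), np.int64(460)), 'knob': array([-22.9,   1.3,  82.8, 106.6])}
True [-27.23870575 116.76290122] 0.09822343818757405 [-0.97  0.87  0.94] [ 0.17 -1.16 -0.17] 28.325
{'z0': np.float64(-1.0960993881593133), 'roller y@50,slope,dz': array([-0.578,  0.019,  0.351]), 'n': np.int64(402), 'stop': (np.float64(74.25299759987544), np.int64(1039)), 'knob': array([-37. ,  -6.1,  87.5, 128.3])}
```

View pics/w7f.png

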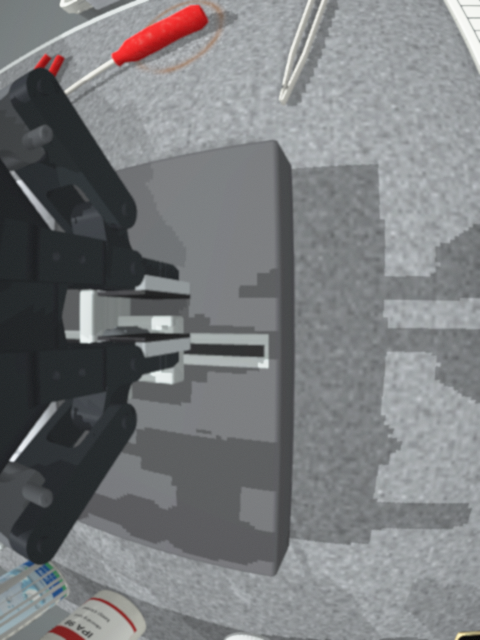

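Contact with the knob, with the fingers at rows 290 and 345 and the slot at row 350. I estimate the gap to the roller at ≈45.7 mm, so I'll slide 42 mm and look with the scene camera.

```bash
python3 - <<'E'
from h import *
f0=np.array([.17,-1.16,-.17]); F=[]
for k in (.0968,.0768,.0748):
    env.movel(W(-.027,k,.0985),velocity=.03); F.append((fz()-f0).round(2).tolist())
env.dwell(.2); s=env.get_state(); print(F,(fz()-f0).round(2),loc(s['tcp_pos']),s['time'])
im,d,c=snap('scene','s8'); print(analyse(im,d,c,.001,0))
z=np.load('pics/s2.npz'); P=pts(d,c); V=P[...,:2]-C0
cv2.imwrite('pics/s8f.png',cv2.resize(im[195:305,240:400],None,fx=4.5,fy=4.5,interpolation=cv2.INTER_CUBIC))
E
```

```text
[[0.71, 1.68, 0.64], [-0.0, 0.45, -1.04], [0.26, 3.0, 0.91]] [-0.98  2.1   0.18] [-27.20168718  74.74894247] 30.4583
{'z0': np.float64(0.050375376539311956), 'roller y@50,slope,dz': array([1.954, 0.024, 0.013]), 'n': np.int64(479), 'stop': (np.float64(24.166833174190046), np.int64(57)), 'knob': array([-36.5,  -0.4,  41.5,  73.1])}
```

View pics/s8f.png

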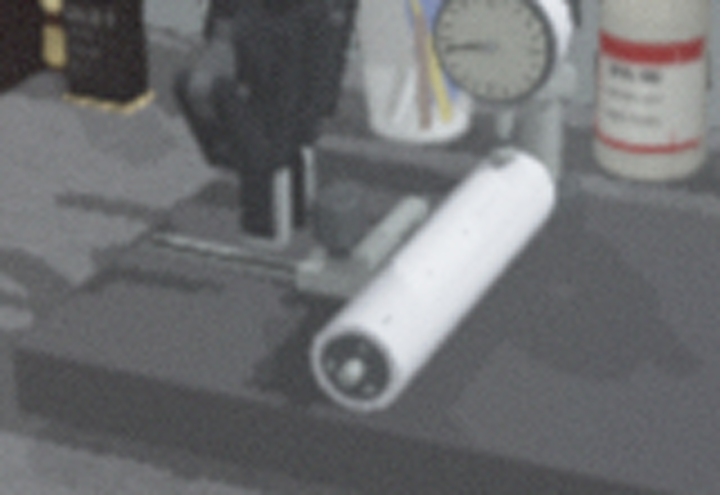

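The scene crop shows the stop with about 3–4 mm still to go to the roller and the needle near full lift. I'll creep the rest while watching the mean force and the roller's sub-pixel shift (masked ECC) in the fixed camera.

```bash
cat > creep.py <<'E'
from h import *
import sys
M=np.zeros((480,640),np.uint8)
pg=np.array([(320,330),(500,160),(530,148),(590,170),(575,240),(400,440),(300,420),(300,340)])/4.5+[240,195]
cv2.fillPoly(M,[np.round(pg).astype(np.int32)],255)
def grab(n=2): return np.mean([cv2.cvtColor(camera('scene')[0],cv2.COLOR_BGR2GRAY).astype(np.float32) for _ in range(n)],0).astype(np.float32)
def shift(a,b):
    w=np.eye(2,3,dtype=np.float32); r,w=cv2.findTransformECC(a,b,w,cv2.MOTION_TRANSLATION,(3,60,1e-5),M,3); return w[:,2].round(3)
def mf(n=10):
    o=[]
    for _ in range(n): env.dwell(.01); o.append(fz())
    return np.mean(o,0)
f0=np.array([.17,-1.16,-.17])
ref='pics/ref.npy'
try: a=np.load(ref)
except Exception: a=grab(4); np.save(ref,a); print('noise',shift(a,grab()),shift(a,grab()))
y=float(sys.argv[1]); step=float(sys.argv[2]); end=float(sys.argv[3])
while y-step>=end-1e-6:
    y-=step; env.movel(W(-.027,y,.0985),velocity=.004 if step<.001 else .01); fi=(fz()-f0)[1]
    f=mf()-f0; sh=shift(a,grab()); print('%.2f'%(y*1e3),fi.round(2),f[:2].round(2),sh,env.get_state()['time'])
    if np.hypot(*sh)>.12: break
E
python3 creep.py .0748 .0022 .0726 && python3 creep.py .0726 .0003 .0714
```

```text
noise [-0.007  0.015] [-0.001  0.014]
72.60 2.98 [-1.91  4.19] [-0.001  0.009] 31.4583
72.30 2.98 [-1.92  4.31] [ 0.011 -0.001] 31.8917
72.00 3.86 [-2.37  4.06] [-0.001  0.013] 32.325
71.70 4.46 [-2.21  3.59] [-0.001  0.007] 32.7583
71.40 3.97 [-2.69  4.18] [0.004 0.011] 33.1917
```

```bash
sed -i 's/>.12: break/>.07: break/' creep.py; python3 creep.py .0714 .0002 .0700
```

```text
71.20 3.56 [-2.73  4.01] [0.014 0.01 ] 33.625
71.00 4.9 [-3.01  4.14] [0.009 0.01 ] 34.0583
70.80 4.85 [-3.01  4.97] [0.025 0.009] 34.4917
70.60 5.27 [-3.05  5.44] [-0.003  0.016] 34.925
70.40 5.78 [-3.02  5.86] [0.019 0.008] 35.3583
70.20 6.3 [-3.19  5.52] [ 0.129 -0.007] 35.7917
```

Contact began at about 71.0–70.8 mm: the force rose from 4.1 to 5.9 N, and the roller shifted only ~0.1 px (about 0.2 mm), in the direction of its small residual overshoot. I'll back off and check.

```bash
cat > fin.py <<'E'
import sys; sys.argv=['',"0","1","1"]
from creep import *
env.movel(W(-.027,.076,.0985),velocity=.01); env.movel(W(-.027,.1,.0985),velocity=.05)
env.movel(W(-.027,.1,.19),velocity=.1); print('shift',shift(a,grab(4)))
im,d,c=snap('scene','s9'); print(analyse(im,d,c,.001,0))
env.movel(W(-.057,.02,.19),velocity=.1)
im,d,c=snap('wrist','w9'); print(analyse(im,d,c,-.001),env.get_state()['time'])
cv2.imwrite('pics/w9f.png',cv2.rotate(im,cv2.ROTATE_90_CLOCKWISE))
E
python3 fin.py
```

```text
shift [0.113 0.017]
{'z0': np.float64(0.07435784906297677), 'roller y@50,slope,dz': array([ 1.627,  0.023, -0.144]), 'n': np.int64(474), 'stop': (np.float64(43.45839710524811), np.int64(40)), 'knob': array([-24.7,  -3. ,  39. ,  59.4])}
{'z0': np.float64(-1.1395151964179728), 'roller y@50,slope,dz': array([-0.589,  0.019, -0.216]), 'n': np.int64(5877), 'stop': (np.float64(28.5026090809177), np.int64(944)), 'knob': array([-22.5,   1.4,  36.5,  60.4])} 39.5333
```

View pics/w9f.png

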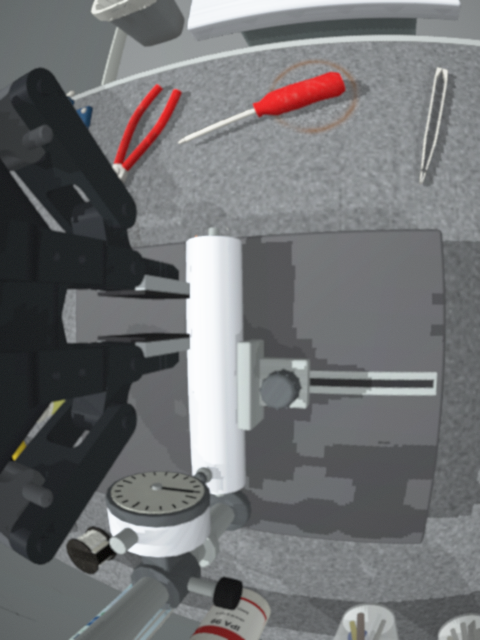

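The stop lies against the roller (face at column ~240), the roller is still under the spindle, and the needle is at its peak. The robot is clear.

```bash
python3 -c "
from h import *
print(job.job_done())"
```

```text
the job is handed in; nothing more can be done
None
```

The roller was rolled under the spindle and held down there for over a second, the back stop now rests against it, and the job is handed in; by my camera fits the roller sits about 0.3 mm from the exact point, with its axis about 1° off the white line, and the stop shifted it by only about 0.2 mm.

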